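# Pin an insole to a shoe last

## Robot

A 6-joint arm with a two-finger parallel gripper is mounted at the origin on the work surface. World frame = base frame: x ahead of the robot, y to its left, z up, the work surface at z = 0. Lengths are in m, angles in rad, forces in N, time in s.
With the tool pointing down it reaches from about 0.25 to 0.775 m from the base axis. Payload 4 kg.
Tool frame: the origin (TCP) lies at the very end of the fingers, on their centre line; the grasp point (between the pads) lies 19 mm behind it; x points along the fingers, y is the direction in which the jaws open and shut, and the axes are right-handed (so a half turn about x gives the same grasp; the last joint's range is limited). The gripper opens to 94 mm and grips with 3 to 60 N. Pads are 16 mm wide; open, the fingers measure 119 mm over their backs; the gripper's body (75 mm by 177 mm) begins 78 mm behind the grasp point.
Start: joints at [-1.315, 0.087, 1.371, -0, 1.684, -0.103], TCP at [0.193, -0.515, 0.206] pointing down, gripper open.
Joint ranges: [-3.1, 3.1], [-0.76, 2.03], [0.27, 2.55], [-1.08, 4.22], [0.17, 2.65], [-2.57, 2.57]. Speed limits (rad/s): [2.79, 2.79, 3.14, 3.14, 3.14, 3.14].

## Interface

Orientations are given as [roll, pitch, yaw] about the fixed x, y, z axes, in that order (R = Rz(yaw) Ry(pitch) Rx(roll)).
In Python, from bench import robot gives the robot as it stands.
- The arm moves only by the tool carry_out, never from a script. Its argument "targets" is a list of rows, each a list of 5 numbers: the closure, from 0 (fully open) to 1 (shut), then the shift along the tool's x, y, z in cm, then the turn about the tool's x in degrees. In form: [[fingers, tx, ty, tz, turn], ...]. A call has 1 to 20 rows; each row shifts and turns the commanded pose from where the row before left it, along the tool's axes as they then stand; what a row does not reach is not made up. A row lasts 1/10 s, in which the tool goes at most 50 mm and 8.59 degrees, less where a joint would pass 70% of its speed; a pose out of reach is approached as far as the arm can. A call is refused whole if a number of a shift passes 5 or a number of a turn 8.59, either way. A call with a gripper value outside its range is refused whole. The fingers move at their own pace and stop on an object; the grip force is fixed at half the most. Time passes only in rows, so rows that do not move let the fingers close. It gives the time, the measured TCP pose, the force and the opening at its end, in the units of the state.
- robot.get_obs(): the state, without advancing time (a new reading comes with each control period).
- robot.snapshot(name): name is "scene" or "top" or "wrist"; returns a dict with "image" (384x512x3 uint8, red, green, blue), "camera_matrix" (3x3 intrinsics, pixels), "pose" (4x4, takes a point from camera to world coordinates). Camera axes: x right, y up, looking along -z (the intrinsics and any distortion apply to the point x, -y, -z); pixel columns grow to the right and rows downward; lengths in m; the calibration is good to about 2 mm. A picture is of the moment at which its call begins. There is no depth.
- robot.close_job(): hands the job in, once; it reports no verdict.
The state is a dict: "time": time; "joint_positions": joint angles; "qvel": joint speeds; "joint_torque": joint torques, N m; "tool_pos": TCP position; "ee_rot": TCP orientation; "wrist_force": force on the tool from outside, world axes, zero at the start; "wrist_torque": the same for the moment, N m; "width": finger opening in m.
Only numpy, scipy, OpenCV 4.12 (cv2) and the standard library are available. Lean on these libraries where they do the work, as an engineer would, in place of code of your own. Each camera call takes 0.05 s, during which the arm holds its last target. There are 200 camera calls.

## Task

On the round jig board an upside-down shoe last carries an insole with three push-pins standing proud of it. With the shut fingertips press each pin gently down, first the one at the toe (broad, long forepart), then the one at the heel (narrow, short end), and last the one at the waist in the middle, until its head lies on the insole; finish each before pressing the next, and take the hand away afterwards. Do not pull any pin up, do not press hard, and do not shift the loose things on the jig board or the hammer and spare last beside it.

Things in the scene. Friction and masses are not known exactly. Their poses are not given: they have to be found in the camera images.
- jig: fixed jig: round plywood board 340 mm across, 18 mm thick, with a cream shoe last held upside down over its centre and a brown insole on the sole. Origin at the centre of the board's underside, +x towards the toe, z up; it may be turned any way round. The last reaches from 128 mm behind the origin (heel) to 133 mm ahead (toe), is 88 mm wide at the forepart and 58 mm at the waist.
- insole_mid (a point): point on the insole's upper face above the jig's centre, 113.5 mm above the table; the insole is level within 2 mm at the three pins, and is the highest thing on the jig apart from the pins.
- toe_pin (a joint): steel push-pin at the toe, 98 mm ahead of the jig's origin: a round head 20 mm across and 4 mm thick on a thin shank, moving straight down (world -z). The value is how far it is pushed in, in m: 0.012 = head lying on the insole (hard stop), starts between -0.001 and 0.0025. It slides at about 3.5 N, has no spring and stays where it is left.
- toe_pin_top (a point): centre of the flat top face of the toe pin's head; at the start about 13 to 17 mm above the insole, once pushed home 4 mm above it. Moves with the pin.
- heel_pin (a joint): steel push-pin at the heel, 98 mm behind the jig's origin: a round head 20 mm across and 4 mm thick on a thin shank, moving straight down (world -z). The value is how far it is pushed in, in m: 0.012 = head lying on the insole (hard stop), starts between -0.001 and 0.0025. It slides at about 3.5 N, has no spring and stays where it is left.
- heel_pin_top (a point): centre of the flat top face of the heel pin's head; at the start about 13 to 17 mm above the insole, once pushed home 4 mm above it. Moves with the pin.
- waist_pin (a joint): steel push-pin at the waist, 5 mm behind the jig's origin: a round head 20 mm across and 4 mm thick on a thin shank, moving straight down (world -z). The value is how far it is pushed in, in m: 0.012 = head lying on the insole (hard stop), starts between -0.001 and 0.0025. It slides at about 3.5 N, has no spring and stays where it is left.
- waist_pin_top (a point): centre of the flat top face of the waist pin's head; at the start about 13 to 17 mm above the insole, once pushed home 4 mm above it. Moves with the pin.
- jar: loose closed amber jar, 44 mm across, 65 mm high, on the jig board beside the last; origin at the centre of its foot. Leave alone.
- pin_tin: loose open aluminium tray of spare pins, 60 x 50 x 22 mm, on the jig board; origin at the centre of its underside. Leave alone.
- heel_block: loose black rubber shoe heel, 62 x 52 x 30 mm, on the jig board; origin on its underside. Leave alone.
- spare_last: loose cream shoe last standing on its sole on the table, 261 x 90 x 88 mm, no pins; origin under its middle. Leave alone.
- hammer: loose hammer, 240 mm long, lying on the table; origin beneath it. Leave alone.

How it is judged:
On the way, in this order (a step that is already met when the one before it is completed fails the run):
1. the toe pin is pushed in (head within 3 mm of the insole) while the heel and waist pins still stand proud by 6 mm or more (value of joint toe_pin above 0.009 m and value of joint each of heel_pin, waist_pin below 0.006 m), for 0.2 s.
2. then the heel pin is pushed in while the waist pin still stands proud (value of joint each of toe_pin, heel_pin above 0.009 m and value of joint waist_pin below 0.006 m), for 0.2 s.
3. then the waist pin is pushed in, the other two staying in (value of joint each of toe_pin, heel_pin, waist_pin above 0.009 m), for 0.2 s.
At the end, for the whole second after the job is handed in: all three pin heads within 3 mm of the insole, and the jar, pin tray and heel on the board, the hammer and the spare last within 20 mm of where they were (all of step 3 and distance of each of jar, pin_tin, heel_block, spare_last, hammer from where it was at the start of the episode below 0.02 m); the robot touches nothing.
It fails at once if the robot presses on the jig, the last or a pin with more than 30 N (contact force between any of the fingers, the arm and jig above 30 N).
It fails at once if a pin is pulled up by more than 3 mm (value of joint any of toe_pin, heel_pin, waist_pin below -0.004 m).
It fails at once if a loose thing on the jig board, the hammer or the spare last is moved by more than 20 mm (distance of any of jar, pin_tin, heel_block, spare_last, hammer from where it was at the start of the episode above 0.02 m).
It also fails if it takes over 43 s, if anything falls off the work surface, if the arm or the gripper's body presses on something with over 40 N, if the wrist force passes 120 N, or if a joint passes its speed limit or range.

## Working session

There is one attempt and no reset: what is moved stays moved. The work goes in short steps, Python scripts to look and compute and a tool call to move; the robot and the scene stay as the last step left them, time stands still between calls to the robot, and variables do not carry over. Pictures are saved under pics/ and viewed, about 8 in all and at most 12, crops included, and the job is handed in when it is done.

Besides the shell and the picture viewer there is one more tool, called after "Emit:" as name(argument=value, ...), one argument or row to a line, values as JSON. carry_out: Moves the arm, as the interface text tells. Its arguments: {"type":"object","properties":{"targets":{"type":"array","items":{"type":"array","items":{"type":"number"}}}},"required":["targets"]}

```bash
mkdir -p pics; ls; python3 - <<'E'
from bench import robot
import cv2,numpy as np
o=robot.get_obs();print({k:np.round(v,3).tolist() for k,v in o.items()})
a=[]
for n in("scene","top"):
    s=robot.snapshot(n);cv2.imwrite(f"pics/{n}.png",s["image"][:,:,::-1]);np.savez(f"pics/{n}.npz",**s)
    print(n,np.round(s["camera_matrix"],1).tolist(),np.round(s["pose"],3).tolist(),s.keys())
E
```

```text
pics
{'time': 0.0, 'joint_positions': [-1.315, 0.088, 1.372, -0.0, 1.684, -0.103], 'qvel': [0.002, -0.001, -0.001, -0.002, 0.0, 0.002], 'joint_torque': [-0.002, -34.018, -30.243, 0.072, 0.033, -0.0], 'tool_pos': [0.193, -0.514, 0.204], 'ee_rot': [-1.654, 1.569, 1.847], 'wrist_force': [0.147, -0.456, 0.007], 'wrist_torque': [0.017, 0.009, 0.008], 'width': 0.094}
scene [[417.8, 0.0, 257.9], [0.0, 417.8, 193.0], [0.0, 0.0, 1.0]] [[0.572, -0.492, 0.657, 1.303], [0.82, 0.335, -0.464, -0.512], [0.008, 0.804, 0.595, 0.779], [0.0, 0.0, 0.0, 1.0]] dict_keys(['image', 'camera_matrix', 'pose'])
top [[367.9, 0.0, 253.5], [0.0, 367.9, 192.6], [0.0, 0.0, 1.0]] [[0.021, 0.993, -0.117, 0.465], [-1.0, 0.018, -0.022, -0.004], [-0.02, 0.117, 0.993, 1.089], [0.0, 0.0, 0.0, 1.0]] dict_keys(['image', 'camera_matrix', 'pose'])
```

View pics/top.png

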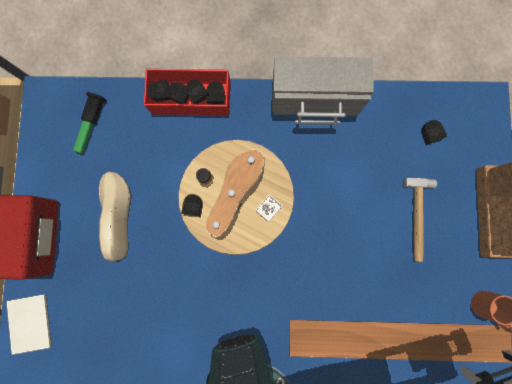

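View pics/scene.png

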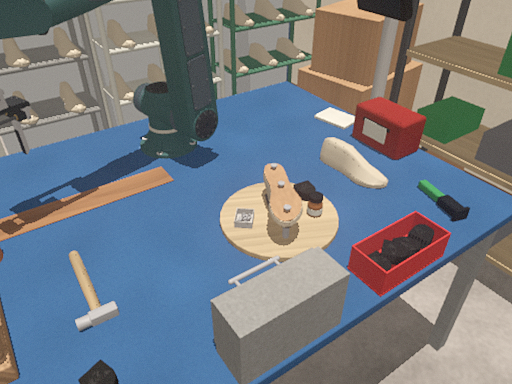

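The top view shows pins near (251,160), (231,193) and (216,225). The upper-right end looks like the broad toe. I'll measure the pins and the insole width in the top view, using an enlarged crop.

```bash
cat > h.py <<'E'
import numpy as np,cv2
def ray(s,uv):
    K,P=s["camera_matrix"],s["pose"];d=np.linalg.inv(K)@[uv[0],uv[1],1];d=P[:3,:3]@(d*[1,-1,-1]);return P[:3,3],d
def onplane(s,uv,z):
    c,d=ray(s,uv);return c+d*(z-c[2])/d[2]
def proj(s,X):
    P=s["pose"];p=P[:3,:3].T@(np.asarray(X)-P[:3,3])*[1,-1,-1];q=s["camera_matrix"]@p;return q[:2]/q[2]
def two(s1,a,s2,b):
    c,d=ray(s1,a);e,f=ray(s2,b);t=np.linalg.lstsq(np.c_[d,-f],e-c,rcond=None)[0];p,q=c+d*t[0],e+f*t[1];return (p+q)/2,np.linalg.norm(p-q)
E
python3 - <<'E'
from h import *
t=np.load("pics/top.npz");im=t["image"][:,:,::-1].copy()
sub=im[145:245,190:285].astype(int)
hsv=cv2.cvtColor(im,cv2.COLOR_BGR2HSV)
m=((hsv[...,1]<70)&(hsv[...,2]>120)).astype(np.uint8)
n,l,st,c=cv2.connectedComponentsWithStats(m)
pts=[]
for i in range(1,n):
    x,y=c[i]
    if 195<x<285 and 145<y<245 and st[i,4]>6: 
        print(c[i].round(1),st[i,4],onplane(t,c[i],.1285).round(4))
cv2.imwrite("pics/c1.png",np.hstack([cv2.resize(im[140:260,175:300],None,fx=4,fy=4,interpolation=cv2.INTER_CUBIC)]))
s=np.load("pics/scene.npz");cv2.imwrite("pics/c2.png",cv2.resize(s["image"][150:260,210:350,::-1],None,fx=5,fy=5,interpolation=cv2.INTER_CUBIC))
E
```

```text
[276.4 156.6] 18 [ 0.6751 -0.0413  0.1285]
[250.4 159.2] 45 [0.6671 0.0275 0.1285]
[211.  180.9] 8 [0.6069 0.1305 0.1285]
[231.  192.5] 44 [0.577  0.0767 0.1285]
[268.4 207.4] 401 [ 0.5395 -0.0223  0.1285]
[215.5 224.4] 48 [0.4925 0.1149 0.1285]
[198.5 239.5] 31 [0.4524 0.1578 0.1285]
[268.5 242.6] 28 [ 0.4485 -0.024   0.1285]
```

View pics/c1.png

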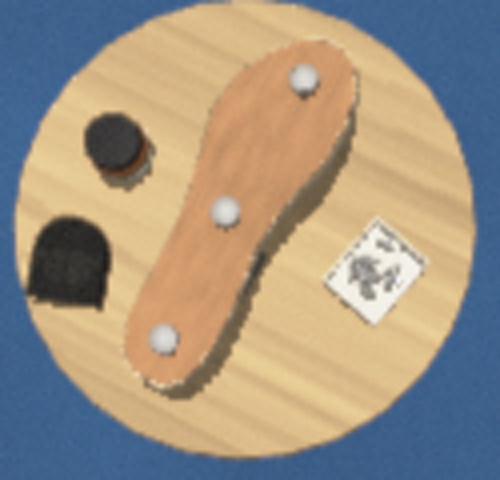

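View pics/c2.png

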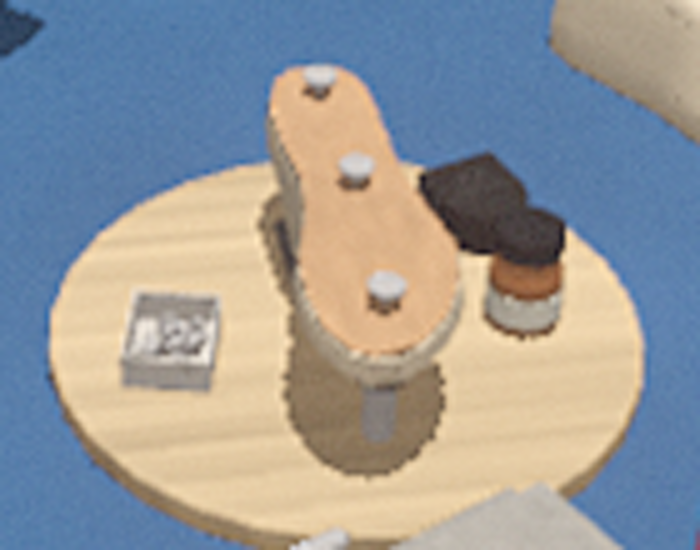

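The toe is the far, broad end at about (0.667, 0.028). Spacing checks out: toe to heel is 195 mm against 196 expected, and toe to waist is 103 mm against 103. I'll cross-check the pins with the scene view and work out the tool-frame shift.

```bash
python3 - <<'E'
from h import *
from bench import robot
from scipy.spatial.transform import Rotation as Ro
t=np.load("pics/top.npz");s=np.load("pics/scene.npz")
for a,b in [((250.4,159.2),(210+386/5,150+285/5)),((231,192.5),(210+356/5,150+163/5)),((215.5,224.4),(210+319/5,150+75/5))]:
    print(two(t,a,s,b), onplane(s,b,.1285).round(4))
for k in range(2):
    o=robot.get_obs();R=Ro.from_euler("xyz",o["ee_rot"]).as_matrix();print(o["tool_pos"],R.round(3).tolist())
d=np.array([.667,.0275,.206])-[.193,-.515,.206];print(R.T@d*100)
E
```

```text
(array([0.66820468, 0.02755882, 0.12188486]), np.float64(0.0006125762362652105)) [0.6745 0.0218 0.1285]
(array([0.57748526, 0.07714346, 0.12499984]), np.float64(0.000366094598527587)) [0.5814 0.0742 0.1285]
(array([0.49265614, 0.11544116, 0.12306435]), np.float64(6.764293932557086e-05)) [0.4994 0.1102 0.1285]
[ 0.19301082 -0.51451087  0.20444495] [[-0.0, 0.351, -0.936], [0.002, -0.936, -0.351], [-1.0, -0.002, -0.0]]
[ 0.19301082 -0.51451087  0.20444495] [[-0.0, 0.351, -0.936], [0.002, -0.936, -0.351], [-1.0, -0.002, -0.0]]
[  0.08067373 -34.15198897 -63.43073105]
```

Emit:
carry_out(
  targets=[
    [1,0,-0.95,-1.75,0],
    [1,0,-1.9,-3.5,0],
    [1,0,-1.9,-3.5,0],
    [1,0,-1.9,-3.5,0],
    [1,0,-1.9,-3.5,0],
    [1,0,-1.9,-3.5,0],
    [1,0,-1.9,-3.5,0],
    [1,0,-1.9,-3.5,0],
    [1,0,-1.9,-3.5,0],
    [1,0,-1.9,-3.5,0],
    [1,0,-1.9,-3.5,0],
    [1,0,-1.9,-3.5,0],
    [1,0,-1.9,-3.5,0],
    [1,0,-1.9,-3.5,0],
    [1,0,-1.9,-3.5,0],
    [1,0,-1.9,-3.5,0],
    [1,0,-1.9,-3.5,0],
    [1,0,-1.6,-3.0,0],
    [1,0,-0.8,-1.6,0],
    [1,0,-0.4,-0.8,0],
  ],
)

```text
time: 2.1
tool_pos: [0.6649, 0.0282, 0.2039]
ee_rot: [-0.451, 1.569, 3.052]
wrist_force: [0.9, -0.4, 0.4]
width: 0.0004
```

```bash
cat > st.py <<'E'
import sys
from h import *
from bench import robot
from scipy.spatial.transform import Rotation as Ro
o=robot.get_obs();R=Ro.from_euler("xyz",o["ee_rot"]).as_matrix();p=o["tool_pos"]
print("t",o["time"],"p",p.round(4),"F",o["wrist_force"].round(2),"w",o["width"],"axis",R[:,0].round(3))
if len(sys.argv)>3: print("tool shift cm",(R.T@(np.array(sys.argv[1:4],float)-p)*100).round(2))
E
python3 st.py .6675 .0275 .14
python3 - <<'E'
from h import *
from bench import robot
s=robot.snapshot("wrist");np.savez("pics/w1.npz",**s);cv2.imwrite("pics/w1.png",s["image"][:,:,::-1])
p=robot.get_obs()["tool_pos"];print(proj(s,p))
for X in [(.6675,.0275,.1285),(.577,.077,.1285),(.4925,.115,.1285)]: print(proj(s,X))
E
```

```text
t 2.1 p [0.6649 0.0282 0.2039] F [ 0.92 -0.43  0.4 ] w 0.0003762370013480146 axis [-0.002  0.    -1.   ]
tool shift cm [ 6.39  0.16 -0.23]
[253.4885528  232.83778201]
[254.99125764 196.45844981]
[175.1386906  261.55417882]
[117.32814209 317.31153158]
```

View pics/w1.png

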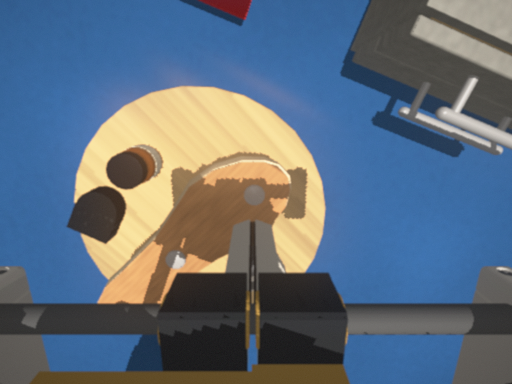

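The wrist view shows the toe pin at (255,194), against a prediction of (255,196), and the waist pin at (178,260), against (175,261). Both agree within about 2 mm, so I'll descend to just above the toe pin.

Emit:
carry_out(
  targets=[
    [1,0.5,0.1,-0.2,0],
    [1,1.2,0.1,-0.1,0],
    [1,1.5,0,0,0],
    [1,1.5,0,0,0],
    [1,1.0,0,0,0],
    [1,0.5,0,0,0],
    [1,0,0,0,0],
    [1,0,0,0,0],
  ],
)

```text
time: 2.95
tool_pos: [0.6683, 0.0257, 0.144]
ee_rot: [2.637, 1.57, -0.145]
wrist_force: [-0.0, 0.2, 0.3]
width: 0.0003
```

```bash
python3 st.py .668 .0275 .1285
```

```text
t 2.95 p [0.6683 0.0257 0.144 ] F [-0.    0.16  0.34] w 0.0002577091552076707 axis [ 0.001 -0.    -1.   ]
tool shift cm [ 1.55 -0.18 -0.04]
```

Emit:
carry_out(
  targets=[
    [1,0.4,-0.1,0,0],
    [1,0.4,0,0,0],
    [1,0.2,0,0,0],
    [1,0.1,0,0,0],
    [1,0.1,0,0,0],
    [1,0.1,0,0,0],
    [1,0.1,0,0,0],
    [1,0.1,0,0,0],
    [1,0.1,0,0,0],
    [1,0.1,0,0,0],
    [1,0.1,0,0,0],
    [1,0.1,0,0,0],
    [1,0.1,0,0,0],
    [1,0,0,0,0],
  ],
)

```text
time: 4.35
tool_pos: [0.6677, 0.0266, 0.1236]
ee_rot: [2.499, 1.57, -0.284]
wrist_force: [-1.4, -0.1, 3.2]
width: 0.0005
```

Emit:
carry_out(
  targets=[
    [1,0.1,0,0,0],
    [1,0.1,0,0,0],
    [1,0.1,0,0,0],
    [1,0,0,0,0],
  ],
)

```text
time: 4.75
tool_pos: [0.6677, 0.0266, 0.1202]
ee_rot: [0.932, 1.571, -1.851]
wrist_force: [-0.4, 0.1, 2.7]
width: 0.0006
```

Emit:
carry_out(
  targets=[
    [1,0.1,0,0,0],
    [1,0,0,0,0],
  ],
)

```text
time: 4.95
tool_pos: [0.6677, 0.0266, 0.1193]
ee_rot: [1.565, 1.571, -1.218]
wrist_force: [-0.9, 0.6, 2.8]
width: 0.0001
```

Emit:
carry_out(
  targets=[
    [1,0.05,0,0,0],
    [1,0,0,0,0],
  ],
)

```text
time: 5.15
tool_pos: [0.6677, 0.0266, 0.1189]
ee_rot: [2.091, 1.571, -0.692]
wrist_force: [-1.6, -0.8, 3.0]
width: 0.0007
```

Nominal home is 0.1175, and force hasn't risen yet, so I'll continue in fine steps.

Emit:
carry_out(
  targets=[
    [1,0.05,0,0,0],
    [1,0,0,0,0],
  ],
)

```text
time: 5.35
tool_pos: [0.6677, 0.0266, 0.1185]
ee_rot: [2.191, 1.571, -0.592]
wrist_force: [-0.9, -1.1, 2.9]
width: 0.0005
```

Emit:
carry_out(
  targets=[
    [1,0.05,0,0,0],
    [1,0,0,0,0],
  ],
)

```text
time: 5.55
tool_pos: [0.6677, 0.0266, 0.1179]
ee_rot: [2.352, 1.571, -0.43]
wrist_force: [-0.3, 0.1, 2.9]
width: 0.0003
```

Emit:
carry_out(
  targets=[
    [1,0.03,0,0,0],
    [1,0,0,0,0],
  ],
)

```text
time: 5.75
tool_pos: [0.6677, 0.0266, 0.1177]
ee_rot: [2.094, 1.571, -0.689]
wrist_force: [-0.2, -0.0, 4.0]
width: 0.0005
```

Emit:
carry_out(
  targets=[
    [1,0.05,0,0,0],
    [1,0,0,0,0],
  ],
)

```text
time: 5.95
tool_pos: [0.6677, 0.0266, 0.1171]
ee_rot: [1.737, 1.571, -1.046]
wrist_force: [0.6, 1.1, 2.4]
width: 0.0007
```

Emit:
carry_out(
  targets=[
    [1,0.03,0,0,0],
    [1,0,0,0,0],
  ],
)

```text
time: 6.15
tool_pos: [0.6677, 0.0266, 0.1168]
ee_rot: [1.895, 1.571, -0.888]
wrist_force: [-0.7, 0.2, 3.9]
width: 0.0008
```

Emit:
carry_out(
  targets=[
    [1,0.04,0,0,0],
    [1,0,0,0,0],
  ],
)

```text
time: 6.35
tool_pos: [0.6677, 0.0266, 0.1164]
ee_rot: [2.133, 1.571, -0.65]
wrist_force: [-1.0, 0.2, 2.8]
width: 0.0003
```

Emit:
carry_out(
  targets=[
    [1,0.04,0,0,0],
    [1,0,0,0,0],
  ],
)

```text
time: 6.55
tool_pos: [0.6677, 0.0266, 0.1163]
ee_rot: [2.337, 1.57, -0.446]
wrist_force: [-0.9, 0.1, 3.7]
width: 0.0005
```

Emit:
carry_out(
  targets=[
    [1,0.03,0,0,0],
    [1,0,0,0,0],
  ],
)

```text
time: 6.75
tool_pos: [0.6677, 0.0266, 0.1163]
ee_rot: [2.544, 1.57, -0.238]
wrist_force: [-1.1, 0.1, 5.9]
width: 0.0001
```

The hard stop was at measured z = 0.1163: z stopped moving and the force rose to 5.9 N. Next I'll lift and go to the heel pin (skipping over the waist).

Emit:
carry_out(
  targets=[
    [1,-1,0,0,0],
    [1,-2,0,0,0],
    [1,-2,0,0,0],
    [1,0,-1.4,1.3,0],
    [1,0,-2.6,2.4,0],
    [1,0,-2.6,2.4,0],
    [1,0,-2.6,2.4,0],
    [1,0,-2.6,2.4,0],
    [1,0,-1.6,1.5,0],
    [1,0,-1.0,0.9,0],
    [1,0,0,0,0],
    [1,1.5,0,0,0],
    [1,1,0,0,0],
    [1,0,0,0,0],
    [1,0,0,0,0],
  ],
)

```text
time: 8.25
tool_pos: [0.4925, 0.1143, 0.1395]
ee_rot: [-0.159, 1.568, -2.943]
wrist_force: [0.7, 0.4, 0.4]
width: 0.0006
```

```bash
python3 st.py .4925 .115 .134
python3 - <<'E'
from h import *
from bench import robot
s=robot.snapshot("wrist");np.savez("pics/w2.npz",**s);cv2.imwrite("pics/w2.png",s["image"][:,:,::-1])
p=robot.get_obs()["tool_pos"];print(proj(s,p))
for X in [(.6677,.0275,.1175),(.577,.077,.1285),(.4925,.115,.1285)]: print(proj(s,X))
E
```

```text
t 8.25 p [0.4925 0.1143 0.1395] F [0.66 0.42 0.4 ] w 0.0005753511424301204 axis [-0.002 -0.    -1.   ]
tool shift cm [ 0.55 -0.07 -0.02]
[253.63490331 233.24979727]
[487.07406683  17.86526494]
[354.41705818 131.56128914]
[252.5802644  226.39680859]
```

View pics/w2.png

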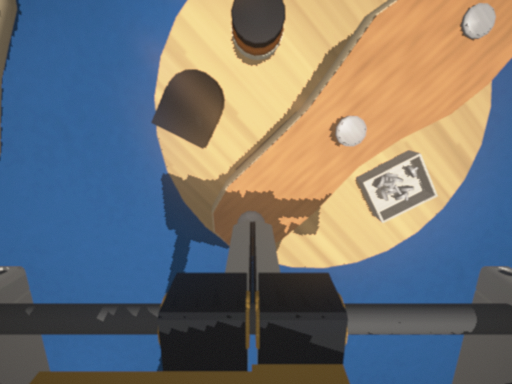

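The fingertip sits on the heel pin, with the head's edge peeking out at (252,214). The toe head at (479,20) is down flat, and the waist pin is at (351,130). I'll press the heel pin, with contact expected below about 0.13.

Emit:
carry_out(
  targets=[
    [1,0.4,0,0,0],
    [1,0.2,0,0,0],
    [1,0.1,0,0,0],
    [1,0.1,0,0,0],
    [1,0.1,0,0,0],
    [1,0.1,0,0,0],
    [1,0.1,0,0,0],
    [1,0.1,0,0,0],
    [1,0.1,0,0,0],
    [1,0.1,0,0,0],
    [1,0.1,0,0,0],
    [1,0.1,0,0,0],
    [1,0.1,0,0,0],
    [1,0.1,0,0,0],
    [1,0.1,0,0,0],
    [1,0,0,0,0],
  ],
)

```text
time: 9.9
tool_pos: [0.4926, 0.1148, 0.1215]
ee_rot: [1.938, 1.571, -0.845]
wrist_force: [-0.9, -0.4, 2.5]
width: 0.0004
```

Emit:
carry_out(
  targets=[
    [1,0.1,0,0,0],
    [1,0.1,0,0,0],
    [1,0.1,0,0,0],
    [1,0,0,0,0],
  ],
)

```text
time: 10.3
tool_pos: [0.4926, 0.1148, 0.1185]
ee_rot: [2.007, 1.571, -0.776]
wrist_force: [-0.7, -0.5, 2.6]
width: 0.0003
```

Emit:
carry_out(
  targets=[
    [1,0.05,0,0,0],
    [1,0,0,0,0],
  ],
)

```text
time: 10.5
tool_pos: [0.4926, 0.1148, 0.1182]
ee_rot: [2.077, 1.571, -0.706]
wrist_force: [-1.0, 0.5, 3.1]
width: 0.0007
```

Emit:
carry_out(
  targets=[
    [1,0.05,0,0,0],
    [1,0,0,0,0],
  ],
)

```text
time: 10.7
tool_pos: [0.4926, 0.1147, 0.1178]
ee_rot: [1.669, 1.571, -1.113]
wrist_force: [-1.0, 0.0, 3.5]
width: 0.0001
```

Emit:
carry_out(
  targets=[
    [1,0.04,0,0,0],
    [1,0,0,0,0],
  ],
)

```text
time: 10.9
tool_pos: [0.4926, 0.1148, 0.1178]
ee_rot: [2.685, 1.57, -0.098]
wrist_force: [-0.7, 0.2, 4.8]
width: 0.0005
```

Emit:
carry_out(
  targets=[
    [1,0.03,0,0,0],
    [1,0,0,0,0],
  ],
)

```text
time: 11.1
tool_pos: [0.4926, 0.1148, 0.1177]
ee_rot: [2.656, 1.57, -0.127]
wrist_force: [-3.0, -0.4, 7.3]
width: 0.0009
```

The heel pin is home at 0.1177 with 7.3 N. Now the waist pin.

Emit:
carry_out(
  targets=[
    [1,-1,0,0,0],
    [1,-2,0,0,0],
    [1,-1,0,0,0],
    [1,0,0.8,-0.8,0],
    [1,0,1.7,-1.7,0],
    [1,0,1.7,-1.7,0],
    [1,0,1.4,-1.5,0],
    [1,0,0.9,-0.9,0],
    [1,0,0,0,0],
    [1,1,0,0,0],
    [1,0.6,0,0,0],
    [1,0,0,0,0],
    [1,0,0,0,0],
  ],
)

```text
time: 12.4
tool_pos: [0.5765, 0.0774, 0.1407]
ee_rot: [-0.227, 1.57, -3.009]
wrist_force: [-0.2, 0.5, 0.1]
width: 0.0002
```

```bash
python3 st.py .5775 .0768 .134
```

```text
t 12.4 p [0.5765 0.0774 0.1407] F [-0.15  0.48  0.06] w 0.00023101939584366387 axis [-0.001 -0.    -1.   ]
tool shift cm [ 0.67  0.09 -0.08]
```

Emit:
carry_out(
  targets=[
    [1,0.4,0,0,0],
    [1,0.3,0,0,0],
    [1,0.1,0,0,0],
    [1,0.1,0,0,0],
    [1,0.1,0,0,0],
    [1,0.1,0,0,0],
    [1,0.1,0,0,0],
    [1,0.1,0,0,0],
    [1,0.1,0,0,0],
    [1,0.1,0,0,0],
    [1,0.1,0,0,0],
    [1,0.1,0,0,0],
    [1,0.1,0,0,0],
    [1,0.1,0,0,0],
    [1,0.1,0,0,0],
    [1,0,0,0,0],
  ],
)

```text
time: 14.0
tool_pos: [0.5773, 0.077, 0.1208]
ee_rot: [1.95, 1.571, -0.832]
wrist_force: [-0.4, -0.9, 2.8]
width: 0.0007
```

Emit:
carry_out(
  targets=[
    [1,0.1,0,0,0],
    [1,0.1,0,0,0],
    [1,0,0,0,0],
  ],
)

```text
time: 14.3
tool_pos: [0.5773, 0.077, 0.1189]
ee_rot: [2.147, 1.571, -0.636]
wrist_force: [-0.2, -0.0, 2.7]
width: 0.0008
```

Emit:
carry_out(
  targets=[
    [1,0.05,0,0,0],
    [1,0,0,0,0],
  ],
)

```text
time: 14.5
tool_pos: [0.5773, 0.0771, 0.1185]
ee_rot: [2.505, 1.571, -0.278]
wrist_force: [-1.1, -0.1, 2.3]
width: 0.0001
```

Emit:
carry_out(
  targets=[
    [1,0.05,0,0,0],
    [1,0,0,0,0],
  ],
)

```text
time: 14.7
tool_pos: [0.5773, 0.077, 0.1181]
ee_rot: [2.343, 1.571, -0.44]
wrist_force: [-1.8, -0.2, 3.8]
width: 0.0002
```

Emit:
carry_out(
  targets=[
    [1,0.04,0,0,0],
    [1,0,0,0,0],
  ],
)

```text
time: 14.9
tool_pos: [0.5772, 0.077, 0.1178]
ee_rot: [2.278, 1.571, -0.505]
wrist_force: [0.7, -0.6, 3.3]
width: 0.0006
```

Emit:
carry_out(
  targets=[
    [1,0.04,0,0,0],
    [1,0,0,0,0],
  ],
)

```text
time: 15.1
tool_pos: [0.5773, 0.077, 0.1178]
ee_rot: [2.536, 1.57, -0.247]
wrist_force: [-1.3, 0.2, 4.4]
width: 0.0005
```

Emit:
carry_out(
  targets=[
    [1,0.04,0,0,0],
    [1,0,0,0,0],
  ],
)

```text
time: 15.3
tool_pos: [0.5773, 0.077, 0.1178]
ee_rot: [2.641, 1.57, -0.142]
wrist_force: [-1.9, -1.3, 5.9]
width: 0.0003
```

Emit:
carry_out(
  targets=[
    [1,0.03,0,0,0],
    [1,0,0,0,0],
  ],
)

```text
time: 15.5
tool_pos: [0.5773, 0.077, 0.1177]
ee_rot: [2.631, 1.57, -0.151]
wrist_force: [-2.2, -0.3, 7.4]
width: 0.0004
```

The waist pin is home as well. I'll retreat up and away to the right (−y), then check.

Emit:
carry_out(
  targets=[
    [1,-1,0,0,0],
    [1,-2,0,0,0],
    [1,-3,0,0,0],
    [1,-3,0,0,0],
    [1,-2,1.5,1,0],
    [1,0,3,2,0],
    [1,0,3,2,0],
    [1,0,3,2,0],
    [1,0,3,2,0],
    [1,0,3,2,0],
    [1,0,3,2,0],
    [1,0,2,1,0],
    [1,0,1,0.5,0],
    [1,0,0,0,0],
    [1,0,0,0,0],
  ],
)

```text
time: 17.0
tool_pos: [0.5206, -0.1837, 0.2263]
ee_rot: [-1.571, 1.57, 1.93]
wrist_force: [-0.2, 1.0, -0.9]
width: 0.0006
```

```bash
python3 st.py; python3 - <<'E'
from h import *
from bench import robot
a=robot.snapshot("scene");b=robot.snapshot("top")
c=a["image"][150:260,210:350,::-1];d=b["image"][140:250,90:300,::-1]
cv2.imwrite("pics/f.png",np.vstack([cv2.resize(c,(440,340),interpolation=3),cv2.resize(d,(440,230),interpolation=3)]))
cv2.imwrite("pics/ftop.png",b["image"][:,:,::-1])
t=np.load("pics/top.npz")["image"]; df=np.abs(t.astype(int)-b["image"]).sum(2)
for n,(x,y,w,h) in dict(hammer=(400,170,45,100),spare=(92,165,45,105),jar=(193,165,25,25),tin=(255,193,30,30),block=(178,190,28,30)).items(): print(n,(df[y:y+h,x:x+w]>60).sum())
E
```

```text
t 17.0 p [ 0.5206 -0.1837  0.2263] F [-0.22  0.97 -0.88] w 0.0005545435569596199 axis [-0.     0.001 -1.   ]
hammer 2542
spare 0
jar 0
tin 0
block 0
```

View pics/f.png

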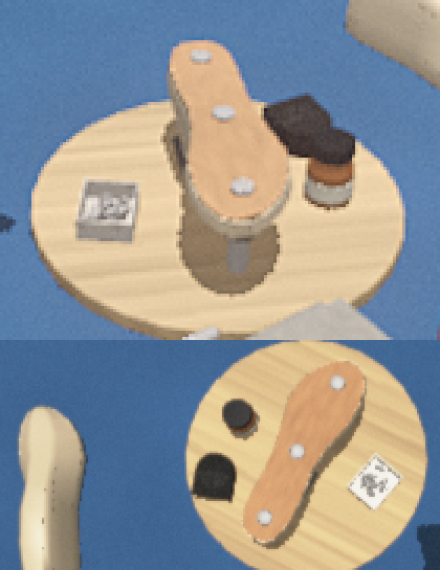

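All three heads lie flat at the toe, waist and heel, and the things on the board are unchanged. The hammer region differs between the two top views, so I'll look at whether that's only the arm or its shadow.

View pics/ftop.png

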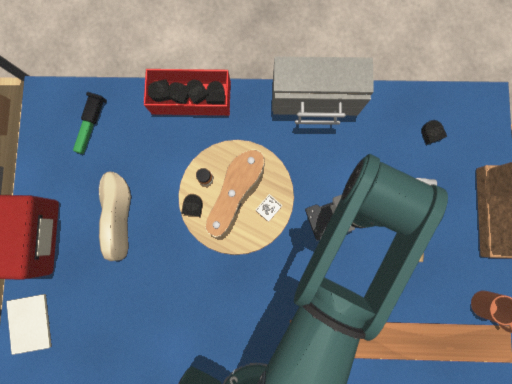

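```bash
python3 - <<'E'
from h import *
from bench import robot
a=robot.snapshot("scene")["image"].astype(int);s=np.load("pics/scene.npz")["image"].astype(int)
print((np.abs(a-s).sum(2)[245:335,60:125]>60).sum())
E
```

```text
0
```

The arm is only covering the hammer in the top view. The scene camera shows the hammer region with zero changed pixels, so I'll hand in the job.

```bash
python3 -c "
from bench import robot
print(robot.close_job())"
```

```text
the job is handed in; nothing more can be done
None
```

I pressed the toe, heel and waist pins home in that order with the shut fingertips, moved the hand clear and handed the job in at about 17 s of the 43 s allowed.

- **Hard stops:** each pin stopped moving at measured z = 0.1163 m (toe), 0.1177 m (heel) and 0.1177 m (waist). The nominal height is 0.1175 m. The highest vertical force I read was 7.4 N, well under the 30 N limit, though I only saw readings at the end of each short move.
- **Final pictures:** all three heads lie flat on the insole. The jar, pin tray, heel block and spare last show no changed pixels in the top view.
- **One disagreement:** the hammer's region did change in the top view. That picture shows the arm covering it, and the scene camera showed no changed pixels around the hammer.

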